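# Fit a D-bore cam onto a gearmotor shaft

## Task

Pick up the egg-shaped steel cam, boss upwards, and fit it onto the upright output shaft of the gearmotor: turn it until the flat in its bore matches the flat on the shaft, so that it slides fully home and sits flat on the shoulder, then let go of it. Leave the other parts on the bench where they are.

Things in the scene. Friction and masses are not known exactly. Their poses are not given: they have to be found in the camera images.
- cam_mid (a point): The loose bright-steel cam, 0.2 kg: an egg-shaped plate 10 mm thick with a round boss (34 mm diameter) standing on it up to 40 mm above the underside; it lies boss up and is gripped by the boss. This point is on the bore's axis half-way up, 20 mm above the underside. z up along the bore; -x points to the nose. The plate's round end has a radius of 27 mm; the nose reaches 44 mm from the axis.
- cam_bore (a point): Upper mouth of the cam's bore, centre of the boss's top face, 40 mm above the underside; axes as for cam_mid. The bore goes right through, D-shaped: 21.6 mm in diameter with a flat 6.2 mm from the axis on the nose side (-x).
- shoulder (a point): On the bolted-down gearmotor: centre of the round steel shoulder (48 mm across) on top of its grey square gearbox, 78 mm above the bench, where the cam's underside must come to rest. z up along the output shaft; +x along the lying motor cylinder (top at 72 mm) that sticks out on that side. These axes do not show which way the shaft's flat faces.
- shaft_tip (a point): Tip of the upright steel shaft, 34 mm above the shoulder; axes as for shoulder. Shaft 20 mm in diameter, a flat 5.5 mm from its axis all along, 2.5 mm taper at the tip; held by its gears, it does not turn by hand. Its flat faces anywhere within 50 degrees of this -x: see or feel for it. The cam sinks only with its nose that way, within about 10 degrees; else it stays on the tip.
- sprocket_mid (a point): Bystander: dark steel chain sprocket with a round bore, 72 mm across, 28 mm high, lying flat with its hub up; point on its axis half-way up. To be left alone.
- collar_mid (a point): Bystander: plain steel collar with a round bore, 46 mm across, 30 mm high, standing on the bench; point on its axis half-way up. To be left alone.
- bearing: Bystander: steel bearing, 42 mm across, 12 mm high, lying flat; origin at the centre of its underside. To be left alone.
- wrench: Bystander: wrench 150 mm long lying along its x axis; origin at the middle of its underside. To be left alone.
- spraycan: Bystander: standing spray can, 64 mm across, 190 mm high; origin at the centre of its underside. To be left alone.
- jar: Bystander: standing grey jar, 72 mm across, 85 mm high; origin at the centre of its underside. To be left alone.
- screwdriver: Bystander: screwdriver 190 mm long lying along its x axis; origin at the middle of its underside. To be left alone.

How it is judged:
By the outcome, as a careful person would: the job done as asked, in the order asked, and still so for the second after the job is handed in, with the robot touching nothing.
It also fails if it takes over 61 s, if anything falls off the work surface, if the arm or the gripper's body presses on something with over 40 N, if the wrist force passes 120 N, or if a joint passes its speed limit or range.

## Robot

A 7-joint arm with a two-finger parallel gripper is mounted at the origin on the work surface. World frame = base frame: x ahead of the robot, y to its left, z up, the work surface at z = 0. Lengths are in m, angles in rad, forces in N, time in s.
With the tool pointing down it reaches from about 0.4 to 0.85 m from the base axis. Payload 10.4 kg.
Tool frame: the origin (TCP) lies midway between the tips of the shut fingers; the grasp point (between the pads) lies 19 mm behind it; z points along the fingers, y is the line along which they close (so a half turn about z gives the same grasp; the last joint's range is limited). The gripper opens to 85 mm and grips with 20 to 120 N. Pads are 22 mm wide; open, the fingers measure 114 mm over their backs; the gripper's body (76 mm by 85 mm) begins 54 mm behind the grasp point. The pads swing forward as they close: fully open they stand 13 mm farther back than shut.
Start: joints at [1.137, 0.332, -0.065, 1.46, 0.022, 1.35, -0.088], TCP at [0.25, -0.573, 0.231] pointing down, gripper open.
Joint ranges: [-2.6, 2.6], [-0.5, 2.12], [-1.47, 1.34], [0.16, 2.42], [-1.27, 4.41], [0.06, 2.06], [-2.6, 2.6]. Speed limits (rad/s): [2.22, 2.22, 2.79, 2.79, 3.14, 3.14, 3.14].

## Interface

Orientations are given as a unit quaternion [x, y, z, w].
In Python, from workcell import get_obs, camera, camera_params, hand_in gives the robot as it stands.
- The arm moves only by the tool carry_out, never from a script. Its argument "commands" is a list that holds one entry, the list of rows, each a list of 6 numbers: the shift along the tool's x, y, z in units of 40 mm (1.0 is 40 mm), then the turn, a rotation vector about the tool's x, y, z in units of 6 degrees (1.0 is 6 degrees). In form: [[[x, y, z, ax, ay, az], ...]]. A call has 1 to 20 rows; each row shifts and turns the commanded pose from where the row before left it, along the tool's axes as they then stand; what a row does not reach is not made up. A row lasts 1/12 s, in which the tool goes at most 41.7 mm and 7.16 degrees, less where a joint would pass 70% of its speed; a pose out of reach is approached as far as the arm can. A call is refused whole if a number of a shift passes 1 or a number of a turn 1, either way. A call with a gripper value outside its range is refused whole. "hand" is the closure, from -1 (fully open) to 1 (shut), set as the call begins (left out, the last holds). The fingers move at their own pace and stop on an object; "force" is the grip in N (left out, the last holds). Time passes only in rows, so rows that do not move let the fingers close. It gives the time, the measured TCP pose, the force, the opening and the grip force at its end, in the units of the state.
- get_obs(): the state, without advancing time (a new reading comes with each control period).
- camera(name): name is "side" or "top"; returns the picture (420x560x3 uint8, red, green, blue); there is no depth.
- camera_params(name): a dict with "mtx" (3x3 intrinsics, pixels), "k1" (the pictures are not rectified: a ray, as slopes to the right and down, at radius r is drawn at 1 + k1 r^2 times it, then the intrinsics apply), "R" (3x3) and "t" (3): a world point X has camera coordinates R X + t. Camera axes: x right, y down, z forward; pixel columns grow to the right and rows downward; lengths in m; the calibration is good to about 2 mm. A picture is of the moment at which its call begins. camera_params takes no time and is no camera call.
- hand_in(): hands the job in; it is judged then, once.
The state is a dict: "clock": time; "joint_pos": joint angles; "joint_velocities": joint speeds; "tau": joint torques, N m; "position": TCP position; "ee_rot": TCP orientation; "ft_force": force on the tool from outside, world axes, zero at the start; "torque": the same for the moment, N m; "grip_width": opening from 0.0 (shut) to 1.0 (fully open); "grasp_force": force on a finger pad.
Only numpy, scipy, OpenCV 4.12 (cv2) and the standard library are available. Lean on these libraries where they do the work, as an engineer would, in place of code of your own. Each camera call takes 0.05 s, during which the arm holds its last target. There are 200 camera calls.

## Working session

There is one attempt and no reset: what is moved stays moved. The work goes in short steps, Python scripts to look and compute and a tool call to move; the robot and the scene stay as the last step left them, time stands still between calls to the robot, and variables do not carry over. Pictures are saved under pics/ and viewed, at most 10 in all, crops included, and the job is handed in when it is done.

Besides the shell and the picture viewer there is one more tool, called as name(argument=value, ...), one argument or row to a line, values as JSON. carry_out: Moves the arm, as the interface text tells. Its arguments: {"type":"object","properties":{"commands":{"type":"array"},"hand":{"type":"number"},"force":{"type":"number"}},"required":["commands"]}

```bash
mkdir -p pics; python3 - <<'E'
from workcell import *
import cv2
for n in("top","side"):
    cv2.imwrite(f"pics/{n}0.png",camera(n)[:,:,::-1]); p=camera_params(n); print(n,p)
o=get_obs();print(o)
E
```

```text
top {'mtx': array([[448.88428489,   0.        , 283.01631004],
       [  0.        , 448.88428489, 210.68643978],
       [  0.        ,   0.        ,   1.        ]]), 'k1': -0.02651001395202285, 'R': array([[ 3.47384481e-04, -9.99849781e-01,  1.73290078e-02],
       [-9.96481130e-01, -1.79857030e-03, -8.37981062e-02],
       [ 8.38166856e-02, -1.72389191e-02, -9.96332065e-01]]), 't': array([-0.08141013,  0.54835129,  1.16632616])}
side {'mtx': array([[474.53720452,   0.        , 275.45422026],
       [  0.        , 474.53720452, 216.33003442],
       [  0.        ,   0.        ,   1.        ]]), 'k1': -0.031226734788573258, 'R': array([[-0.89973398, -0.4362803 ,  0.01175872],
       [-0.32059666,  0.64240031, -0.6960888 ],
       [ 0.29613602, -0.63006456, -0.7178594 ]]), 't': array([0.4429554 , 0.26940986, 0.9169135 ])}
{'clock': 0.1, 'joint_pos': array([ 1.13738527,  0.33281471, -0.06470548,  1.46084213,  0.02159292,
        1.34991069, -0.08849251]), 'joint_velocities': array([-0.00100066, -0.00126015,  0.00134563, -0.00178396, -0.00182378,
        0.00212722, -0.0002084 ]), 'tau': array([ 2.31080296e-03, -6.26747847e+01,  4.99203417e-02, -3.92428029e+01,
        1.64903660e-02,  6.99507364e-03,  8.55200028e-05]), 'position': array([ 0.24946476, -0.57269127,  0.230599  ]), 'ee_rot': array([ 9.78975091e-01,  2.03978828e-01, -1.54393875e-04, -6.20975399e-04]), 'ft_force': array([ 0.09536625,  0.12932302, -0.2464131 ]), 'torque': array([ 0.00314176,  0.0243221 , -0.05002976]), 'grasp_force': 0.0, 'grip_width': 0.9986160098261975}
```

View pics/top0.png

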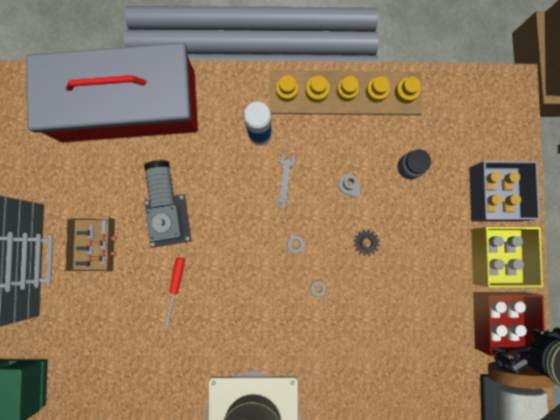

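View pics/side0.png

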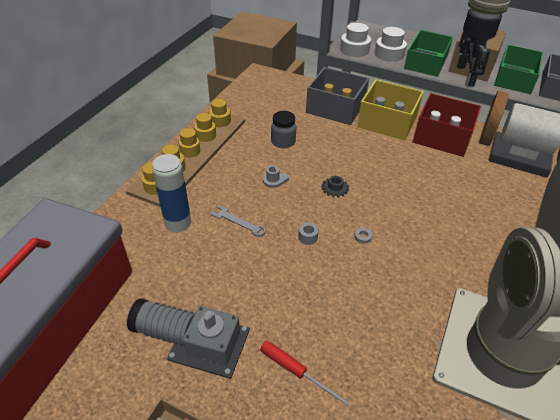

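Top: the cam is at about (349,184) with its nose to the lower right, and the shaft at (161,223) with the motor pointing up. Side: cam boss at (272,174), shaft at (210,320). Next I'll zoom in on both.

```bash
cat > h.py <<'E'
import numpy as np, cv2
from workcell import *
def dist(p): return np.array([p['k1'],0,0,0,0.])
def px2w(n,uv,z):
    p=camera_params(n); s=cv2.undistortPoints(np.array([[uv]],float),p['mtx'],dist(p))[0,0]
    d=p['R'].T@np.array([*s,1]); c=-p['R'].T@p['t']; return c+d*(z-c[2])/d[2]
def w2px(n,X):
    p=camera_params(n); return cv2.projectPoints(np.array(X,float).reshape(-1,3),cv2.Rodrigues(p['R'])[0],p['t'],p['mtx'],dist(p))[0][:,0]
def crop(img,u,v,r=20,s=400): return cv2.resize(img[v-r:v+r,u-r:u+r],(s,s),interpolation=cv2.INTER_CUBIC)
E
python3 - <<'E'
from h import *
t=cv2.imread("pics/top0.png");s=cv2.imread("pics/side0.png")
im=np.vstack([np.hstack([crop(t,349,184,s=300),crop(t,161,223,s=300)]),np.hstack([crop(s,274,178,s=300),crop(s,210,322,s=300)])])
cv2.imwrite("pics/c1.png",im)
print(px2w("top",(349,183),.04),px2w("side",(272,170),.04),px2w("top",(161,223),.112),px2w("side",(210,316),.112))
E
```

```text
[ 0.62064857 -0.25453449  0.04      ] [ 0.62475621 -0.25149081  0.04      ] [0.51030575 0.21863447 0.112     ] [0.51037065 0.23229621 0.112     ]
```

View pics/c1.png

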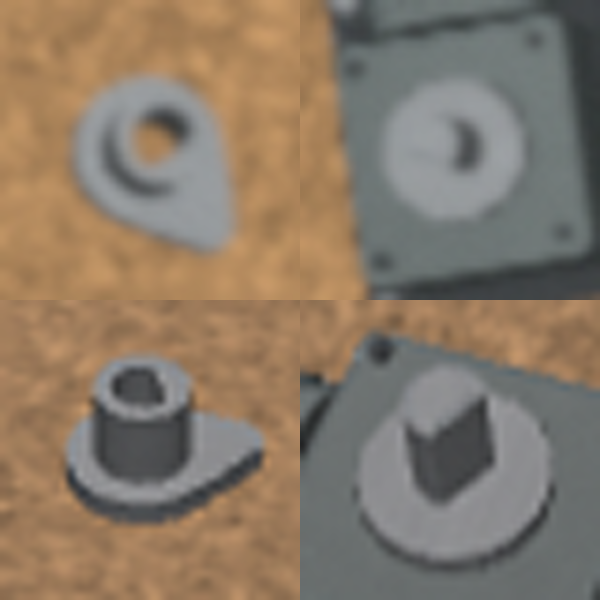

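```bash
python3 - <<'E'
from h import *
f=lambda cx,cy,ox,oy,u0,v0:(u0+(cx-ox+.5)/7.5-.5,v0+(cy-oy+.5)/7.5-.5)
T=lambda n,p,z:px2w(n,p,z)[:2]
print("cam top",T("top",f(162,135,0,0,329,164),.04),"side",T("side",f(141,388,0,300,254,158),.04))
print("nose top",T("top",f(224,246,0,0,329,164),.01),"side",T("side",f(263,450,0,300,254,158),.01))
print("should top",T("top",f(453,148,300,0,141,203),.078),"side",T("side",f(454,475,300,300,190,302),.078))
for z,a,b in((.078,(437,503),(495,462)),(.110,(430,437),(488,395))):
    A=T("side",f(*a,300,300,190,302),z);B=T("side",f(*b,300,300,190,302),z);d=B-A
    print("flat",A,B,np.linalg.norm(d),"normal deg",np.degrees(np.arctan2(-d[0],d[1])),np.degrees(np.arctan2(d[0],-d[1])))
print("motor end top",T("top",(155,163),.04))
o=get_obs()
from scipy.spatial.transform import Rotation as R
print(R.from_quat(o['ee_rot']).as_matrix().round(3))
E
```

```text
cam top [ 0.62447401 -0.25767169] side [ 0.62513957 -0.25443393]
nose top [ 0.58874662 -0.28462871] side [ 0.58717666 -0.27540073]
should top [0.51397884 0.22740049] side [0.51421201 0.23138321]
flat [0.51385842 0.23988689] [0.50711861 0.22379599] 0.017445400700066584 normal deg 157.27321309952134 -22.72678690047868
flat [0.51199537 0.24048458] [0.50568546 0.22447194] 0.017211026359489998 normal deg 158.492685027791 -21.507314972209
motor end top [0.67240022 0.25645461]
[[ 0.917  0.399 -0.001]
 [ 0.399 -0.917  0.001]
 [-0.    -0.001 -1.   ]]
```

```bash
cat >> h.py <<'E'
def circ(c,r,z,n=40):
    a=np.linspace(0,2*np.pi,n,endpoint=False); return np.c_[c[0]+r*np.cos(a),c[1]+r*np.sin(a),np.full(n,z)]
def cam_pts(c,ang,z0):
    d=np.array([np.cos(ang),np.sin(ang)]); c=np.array(c)
    hull=np.vstack([circ(c,.027,z0+.01),circ(c+d*.039,.005,z0+.01)])
    i=cv2.convexHull(hull[:,:2].astype(np.float32),returnPoints=False)[:,0]
    return [hull[i],circ(c,.017,z0+.04)]
def shaft_pts(c,ang):
    h=np.arccos(.55);a=ang+np.linspace(h,2*np.pi-h,40)
    P=lambda z,r:np.c_[c[0]+r*np.cos(a),c[1]+r*np.sin(a),np.full(40,z)]
    return [P(.078,.01),P(.1095,.01),circ(c,.024,.078)]
def draw(n,im,u,v,polys,cols,r=20,s=300):
    o=crop(im,u,v,r,s)
    for q,c in zip(polys,cols):
        p=(w2px(n,q)-[u-r,v-r]+.5)*s/(2*r)-.5
        cv2.polylines(o,[np.round(p).astype(int)],True,c,1)
    return o
E
python3 - <<'E'
from h import *
g=[(0,0,255),(0,255,0),(255,0,0)]
im={"top":cv2.imread("pics/top0.png"),"side":cv2.imread("pics/side0.png")}
cm=cam_pts((.625,-.256),np.radians(212),0);sh=shaft_pts((.514,.2295),np.radians(158))
cv2.imwrite("pics/c2.png",np.vstack([np.hstack([draw(n,im[n],*a,cm,g),draw(n,im[n],*b,sh,g)]) for n,a,b in(("top",(349,184),(161,223)),("side",(274,178),(210,322)))]))
E
```

```text
(no output)
```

View pics/c2.png

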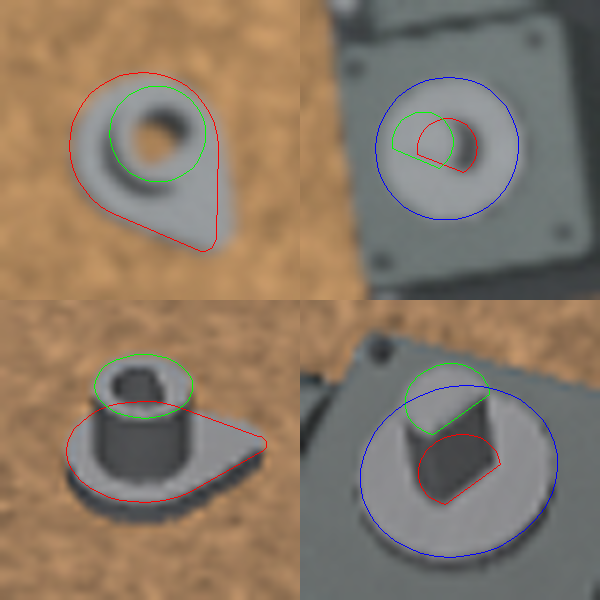

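The model overlays match the side view closely. In the top view they sit about 2 mm off, which is within calibration. I'll use cam ≈ (0.625, -0.2575) with the nose at 212°, and shaft ≈ (0.514, 0.2285) with the flat at 158°. First I'll turn the tool to yaw 90°, so tool x = +y and tool y = +x.

carry_out(
  commands=[
    [[0, 0, 0, 0, 0, -1], [0, 0, 0, 0, 0, -1], [0, 0, 0, 0, 0, -1], [0, 0, 0, 0, 0, -1], [0, 0, 0, 0, 0, -1], [0, 0, 0, 0, 0, -1], [0, 0, 0, 0, 0, -1], [0, 0, 0, 0, 0, -1], [0, 0, 0, 0, 0, -1], [0, 0, 0, 0, 0, -1], [0, 0, 0, 0, 0, -1], [0, 0, 0, 0, 0, -0.08], [0, 0, 0, 0, 0, 0]],
  ],
  hand=-1,
)

```text
clock: 1.18
position: [0.2495, -0.5729, 0.231]
ee_rot: [0.708, 0.706, 0.0, -0.0]
ft_force: [0.9, 0.5, -0.9]
grip_width: 0.996
grasp_force: 0.0
```

carry_out(
  commands=[
    [[0.493, 0.587, 0.2, 0, 0, 0], [0.493, 0.587, 0.2, 0, 0, 0], [0.493, 0.587, 0.2, 0, 0, 0], [0.493, 0.587, 0.2, 0, 0, 0], [0.493, 0.587, 0.2, 0, 0, 0], [0.493, 0.587, 0.2, 0, 0, 0], [0.493, 0.587, 0.2, 0, 0, 0], [0.493, 0.587, 0.2, 0, 0, 0], [0.493, 0.587, 0.2, 0, 0, 0], [0.493, 0.587, 0.2, 0, 0, 0], [0.493, 0.587, 0.2, 0, 0, 0], [0.493, 0.587, 0.2, 0, 0, 0], [0.493, 0.587, 0.2, 0, 0, 0], [0.493, 0.587, 0.2, 0, 0, 0], [0.493, 0.587, 0.2, 0, 0, 0], [0.493, 0.587, 0.2, 0, 0, 0], [0, 0, 0, 0, 0, 0], [0, 0, 0, 0, 0, 0]],
  ],
)

```text
clock: 2.68
position: [0.6261, -0.2547, 0.1022]
ee_rot: [0.707, 0.707, 0.0, -0.001]
ft_force: [-0.3, -1.3, 0.1]
grip_width: 1.002
grasp_force: 0.0
```

carry_out(
  commands=[
    [[-0.06, -0.03, 0.4, 0, 0, 0], [0, 0, 0.5, 0, 0, 0], [0, 0, 0.5, 0, 0, 0], [0, 0, 0.4, 0, 0, 0], [0, 0, 0.25, 0, 0, 0], [0, 0, 0.15, 0, 0, 0], [0, 0, 0, 0, 0, 0], [0, 0, 0, 0, 0, 0]],
  ],
)

```text
clock: 3.35
position: [0.6242, -0.2603, 0.016]
ee_rot: [0.707, 0.707, 0.0, 0.0]
ft_force: [-0.4, -0.2, -0.5]
grip_width: 1.0
grasp_force: 0.0
```

carry_out(
  commands=[
    [[0, 0, 0, 0, 0, 0], [0, 0, 0, 0, 0, 0], [0, 0, 0, 0, 0, 0], [0, 0, 0, 0, 0, 0], [0, 0, 0, 0, 0, 0], [0, 0, 0, 0, 0, 0], [0, 0, 0, 0, 0, 0], [0, 0, 0, 0, 0, 0], [0, 0, 0, 0, 0, 0], [0, 0, 0, 0, 0, 0]],
  ],
  hand=1,
  force=50,
)

```text
clock: 4.18
position: [0.6244, -0.2599, 0.0161]
ee_rot: [0.707, 0.707, 0.0, 0.001]
ft_force: [-2.0, 0.5, 5.6]
grip_width: 0.378
grasp_force: 50.4
```

carry_out(
  commands=[
    [[0, 0, -0.3, 0, 0, 0], [0, 0, -0.7, 0, 0, 0], [0, 0, -0.8, 0, 0, 0], [0, 0, -0.8, 0, 0, 0], [0, 0, -0.8, 0, 0, 0], [0, 0, -0.7, 0, 0, 0], [0, 0, 0, 0, 0, 0], [0, 0, 0, 0, 0, 0]],
  ],
)

```text
clock: 4.85
position: [0.6247, -0.2599, 0.1816]
ee_rot: [0.707, 0.707, 0.001, 0.002]
ft_force: [-0.2, 0.2, -3.2]
grip_width: 0.381
grasp_force: 50.1
```

```bash
python3 - <<'E'
from h import *
o=get_obs();x=o['position'];print(x,o['ft_force'],o['grip_width'])
im={n:camera(n)[:,:,::-1].copy() for n in("top","side")}
c=(x[0],x[1]);z0=x[2]-.0161
cm=cam_pts(c,np.radians(212),z0);g=[(0,0,255),(0,255,0)]
L=[]
for n in im:
    u,v=np.round(w2px(n,[*c,z0+.02])[0]).astype(int); print(n,u,v)
    L.append(draw(n,im[n],u,v,cm,g,r=30,s=400))
cv2.imwrite("pics/c3.png",np.hstack(L))
E
```

```text
[ 0.62469344 -0.25993061  0.18156968] [-0.23500952  0.23290688 -3.20962235] 0.38072561768857144
top 362 172
side 274 121
```

View pics/c3.png

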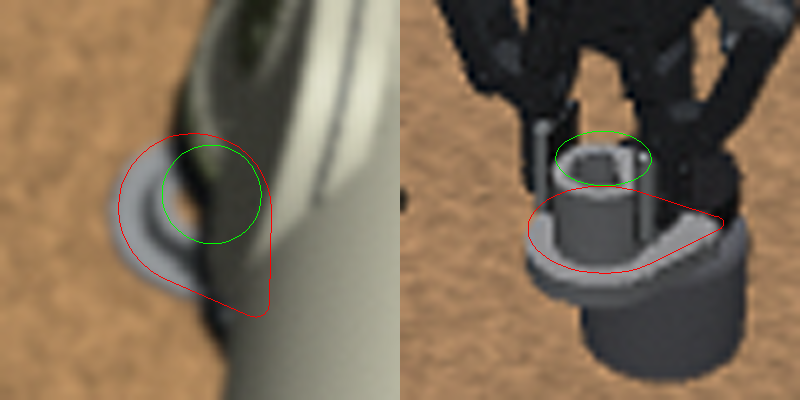

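carry_out(
  commands=[
    [[0.5, -0.1, 0, 0, 0, 0], [0.863, -0.2, 0, 0, 0, 0], [0.863, -0.2, 0, 0, 0, 0], [0.863, -0.2, 0, 0, 0, 0], [0.863, -0.2, 0, 0, 0, 0], [0.863, -0.2, 0, 0, 0, 0], [0.863, -0.2, 0, 0, 0, 0], [0.863, -0.2, 0, 0, 0, 0], [0.863, -0.2, 0, 0, 0, 0], [0.863, -0.2, 0, 0, 0, 0], [0.863, -0.2, 0, 0, 0, 0], [0.863, -0.2, 0, 0, 0, 0], [0.863, -0.2, 0, 0, 0, 0], [0.863, -0.2, 0, 0, 0, 0], [0.5, -0.1, 0, 0, 0, 0], [0, 0, 0, 0, 0, 0]],
  ],
)

```text
clock: 6.28
position: [0.5086, 0.2344, 0.1781]
ee_rot: [0.704, 0.71, -0.0, -0.002]
ft_force: [-0.3, 0.8, -1.8]
grip_width: 0.385
grasp_force: 50.2
```

carry_out(
  commands=[
    [[0, 0, 0, 0, 0, 0.9], [0, 0, 0, 0, 0, 0.9], [0, 0, 0, 0, 0, 0.9], [0, 0, 0, 0, 0, 0.9], [0, 0, 0, 0, 0, 0.9], [0, 0, 0, 0, 0, 0.9], [0, 0, 0, 0, 0, 0.9], [0, 0, 0, 0, 0, 0.9], [0, 0, 0, 0, 0, 0.9], [0, 0, 0, 0, 0, 0.9], [0, 0, 0, 0, 0, 0], [0, 0, 0, 0, 0, 0]],
  ],
)

```text
clock: 7.28
position: [0.5114, 0.2283, 0.1782]
ee_rot: [0.951, 0.31, -0.001, 0.0]
ft_force: [0.3, 0.4, -2.3]
grip_width: 0.38
grasp_force: 50.2
```

```bash
cat > look.py <<'E'
from h import *
import sys
from scipy.spatial.transform import Rotation as Ro
o=get_obs();x=o['position'];M=Ro.from_quat(o['ee_rot']).as_matrix()
yaw=np.degrees(np.arctan2(M[1,0],M[0,0]));print(x.round(4),o['ft_force'].round(1),o['grip_width'],"yaw",yaw.round(1),"tilt",M[2].round(3))
im={n:camera(n)[:,:,::-1].copy() for n in("top","side")}
k,name=float(sys.argv[2]),sys.argv[1]   # k: cam x offset in tool
c=x[:2]+k*M[:2,0];z0=x[2]-.0161-float(sys.argv[3])
P=cam_pts(c,np.radians(yaw+122),z0)+shaft_pts((.514,.2295),np.radians(158));g=[(0,0,255),(0,255,0)]+[(255,0,0)]*3
L=[]
for n in im:
    u,v=np.round(w2px(n,[.514,.2285,.11])[0]).astype(int)
    L.append(draw(n,im[n],u,v,P,g,r=36,s=400))
cv2.imwrite(f"pics/{name}.png",np.hstack(L))
E
python3 look.py d1 0.004 0
```

```text
[0.5114 0.2283 0.1782] [ 0.3  0.4 -2.3] 0.37984632528123746 yaw 36.2 tilt [-0.002 -0.    -1.   ]
```

View pics/d1.png

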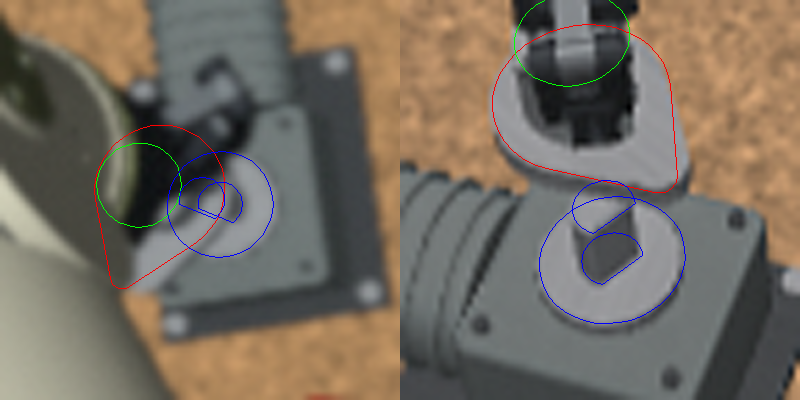

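Side view: the cam overlay's angle matches, and the image sits about 1 px to its right. Top view: the plate edge is about 1–2 px to the right. That puts the cam about 2 mm from the TCP along tool x. I'll correct for this and come down just above the tip.

carry_out(
  commands=[
    [[0.013, 0.025, 0.2, 0, 0, 0], [0, 0, 0.3, 0, 0, 0], [0, 0, 0.3, 0, 0, 0], [0, 0, 0.15, 0, 0, 0], [0, 0, 0, 0, 0, 0], [0, 0, 0, 0, 0, 0], [0, 0, 0, 0, 0, 0]],
  ],
)

```text
clock: 7.97
position: [0.513, 0.2286, 0.1416]
ee_rot: [0.951, 0.309, 0.0, -0.0]
ft_force: [0.7, -0.9, -1.9]
grip_width: 0.383
grasp_force: 50.2
```

```bash
python3 look.py d2 0.002 0.002
```

```text
[0.513  0.2286 0.1416] [ 0.7 -0.9 -1.9] 0.38297794166218235 yaw 36.0 tilt [ 0.  0. -1.]
```

View pics/d2.png

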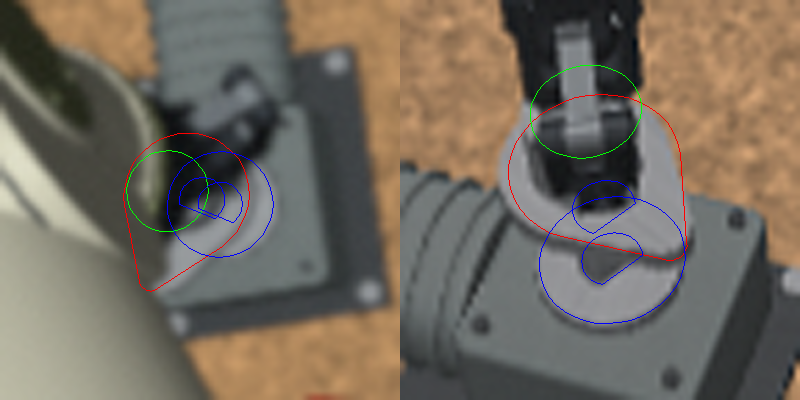

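carry_out(
  commands=[
    [[-0.03, 0, 0.1, 0, 0, 0], [0, 0, 0.1, 0, 0, 0], [0, 0, 0.05, 0, 0, 0], [0, 0, 0.05, 0, 0, 0], [0, 0, 0.05, 0, 0, 0], [0, 0, 0.05, 0, 0, 0], [0, 0, 0, 0, 0, 0], [0, 0, 0, 0, 0, 0]],
  ],
)

```text
clock: 8.73
position: [0.5118, 0.2278, 0.1252]
ee_rot: [0.951, 0.309, -0.0, 0.0]
ft_force: [-1.1, 0.2, -1.5]
grip_width: 0.38
grasp_force: 50.4
```

carry_out(
  commands=[
    [[0, 0, 0.05, 0, 0, 0], [0, 0, 0.05, 0, 0, 0], [0, 0, 0, 0, 0, 0], [0, 0, 0, 0, 0, 0]],
  ],
)

```text
clock: 9.07
position: [0.5115, 0.2279, 0.1209]
ee_rot: [0.951, 0.309, -0.0, -0.0]
ft_force: [-1.9, 1.5, -3.7]
grip_width: 0.378
grasp_force: 50.2
```

carry_out(
  commands=[
    [[0, 0, 0.05, 0, 0, 0], [0, 0, 0.05, 0, 0, 0], [0, 0, 0.05, 0, 0, 0], [0, 0, 0.05, 0, 0, 0], [0, 0, 0, 0, 0, 0], [0, 0, 0, 0, 0, 0]],
  ],
)

```text
clock: 9.57
position: [0.5114, 0.2279, 0.1129]
ee_rot: [0.951, 0.309, -0.0, -0.0]
ft_force: [-4.6, 2.4, -2.5]
grip_width: 0.38
grasp_force: 50.3
```

carry_out(
  commands=[
    [[-0.01, -0.016, 0.05, 0, 0, 0], [0, 0, 0.05, 0, 0, 0], [0, 0, 0.05, 0, 0, 0], [0, 0, 0.05, 0, 0, 0], [0, 0, 0.05, 0, 0, 0], [0, 0, 0.05, 0, 0, 0], [0, 0, 0, 0, 0, 0], [0, 0, 0, 0, 0, 0]],
  ],
)

```text
clock: 10.23
position: [0.5112, 0.2278, 0.1009]
ee_rot: [0.951, 0.309, -0.0, 0.0]
ft_force: [-1.9, 0.3, -3.5]
grip_width: 0.38
grasp_force: 50.1
```

Sliding freely. I'll finish the last ~7 mm in small steps.

carry_out(
  commands=[
    [[0, 0, 0.04, 0, 0, 0], [0, 0, 0.04, 0, 0, 0], [0, 0, 0.03, 0, 0, 0], [0, 0, 0.02, 0, 0, 0], [0, 0, 0, 0, 0, 0], [0, 0, 0, 0, 0, 0]],
  ],
)

```text
clock: 10.73
position: [0.5112, 0.228, 0.0959]
ee_rot: [0.951, 0.309, 0.0, 0.0]
ft_force: [-1.3, 0.6, -3.0]
grip_width: 0.379
grasp_force: 50.2
```

carry_out(
  commands=[
    [[0, 0, 0.02, 0, 0, 0], [0, 0, 0.02, 0, 0, 0], [0, 0, 0.02, 0, 0, 0], [0, 0, 0, 0, 0, 0], [0, 0, 0, 0, 0, 0]],
  ],
)

```text
clock: 11.15
position: [0.5113, 0.228, 0.0941]
ee_rot: [0.951, 0.309, 0.0, 0.0]
ft_force: [-4.6, -0.5, 5.1]
grip_width: 0.376
grasp_force: 50.9
```

Contact came at z = 0.0941, exactly the expected home height. I'll release and lift straight up.

carry_out(
  commands=[
    [[0, 0, 0, 0, 0, 0], [0, 0, 0, 0, 0, 0], [0, 0, 0, 0, 0, 0], [0, 0, 0, 0, 0, 0], [0, 0, 0, 0, 0, 0], [0, 0, 0, 0, 0, 0], [0, 0, 0, 0, 0, 0], [0, 0, 0, 0, 0, 0]],
  ],
  hand=-1,
)

```text
clock: 11.82
position: [0.5112, 0.228, 0.0937]
ee_rot: [0.951, 0.309, 0.0, 0.0]
ft_force: [0.3, -0.1, 1.2]
grip_width: 1.0
grasp_force: 0.0
```

carry_out(
  commands=[
    [[0, 0, -0.3, 0, 0, 0], [0, 0, -0.6, 0, 0, 0], [0, 0, -0.8, 0, 0, 0], [0, 0, -0.8, 0, 0, 0], [0, 0, -0.8, 0, 0, 0], [0, 0, -0.8, 0, 0, 0], [0, 0, 0, 0, 0, 0], [0, 0, 0, 0, 0, 0]],
  ],
)

```text
clock: 12.48
position: [0.5119, 0.2286, 0.2604]
ee_rot: [0.951, 0.309, 0.002, -0.0]
ft_force: [-0.1, -0.1, -0.6]
grip_width: 0.997
grasp_force: 0.0
```

```bash
python3 - <<'E'
from h import *
print(get_obs()['position'],get_obs()['grip_width'])
im={n:camera(n)[:,:,::-1].copy() for n in("top","side")}
g=[(0,0,255),(0,255,0)]
cm=cam_pts((.514,.2295),np.radians(158),.078)
L=[draw(n,im[n],*np.round(w2px(n,[.514,.2295,.1])[0]).astype(int),q,g,r=30,s=400) for n,q in(("top",[]),("side",cm))]
cv2.imwrite("pics/e.png",np.hstack(L))
E
```

```text
[0.51190161 0.22864698 0.26044062] 0.9972240927930781
```

View pics/e.png

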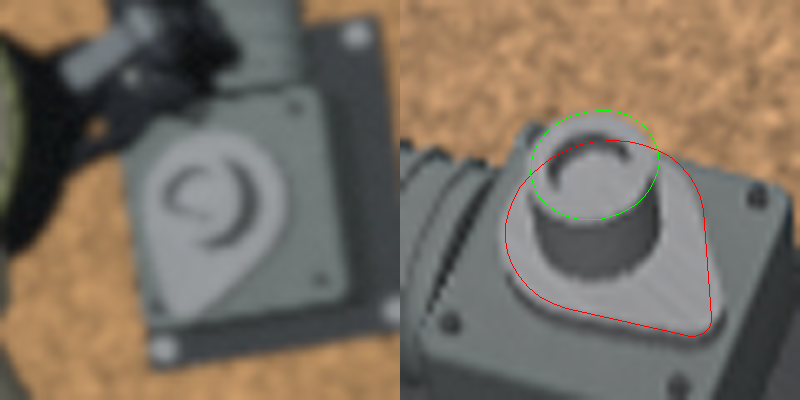

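The cam sits on the shoulder with its boss at side-crop (597,165). The shaft shows inside the bore 6 mm below the mouth, and the overlay at z = 0.078 matches. It is fully home and the gripper is clear.

```bash
python3 -c "from workcell import *;print(hand_in())"
```

```text
the job is handed in; nothing more can be done
None
```

The cam is fitted on the gearmotor's shaft with the flats matched, sits flat on the shoulder and has been let go; I left the other parts untouched and handed the job in after about 12.6 s of robot time.

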